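# Line up the check weights beside the balance

## Robot

A 6-joint arm with a two-finger parallel gripper is mounted at the origin on the work surface. World frame = base frame: x ahead of the robot, y to its left, z up, the work surface at z = 0. Lengths are in m, angles in rad, forces in N, time in s.
With the tool pointing down it reaches from about 0.35 to 0.725 m from the base axis. Payload 4.3 kg.
Tool frame: the origin (TCP) lies at the centre of the arm's flange, where the gripper is bolted on; the fingertips stand 173 mm ahead of it and the grasp point (between the pads) lies 155 mm ahead of it; z points along the fingers, y is the direction in which the jaws open and shut (so a half turn about z gives the same grasp; the last joint's range is limited). The gripper opens to 85 mm and grips with 20 to 120 N. Pads are 22 mm wide; open, the fingers measure 114 mm over their backs; the gripper's body (76 mm by 85 mm) begins 54 mm behind the grasp point. The pads swing forward as they close: fully open they stand 13 mm farther back than shut.
Start: joints at [-1.433, 0.377, 0.081, 1.274, 0, 1.46], TCP at [0.141, -0.557, 0.405] pointing down, gripper open.
Joint ranges: [-2.72, 2.72], [-0.84, 1.66], [-1.02, 1.22], [-1.77, 2.12], [-1.37, 1.28], [-3.14, 3.14]. Speed limits (rad/s): [2.57, 2.57, 3.14, 3.14, 3.14, 3.14].

## Interface

Orientations are given as a rotation vector (axis times angle).
In Python, from plant import sensors, read_camera, camera_info, job gives the robot as it stands. The module is installed in compiled form; this text tells all that it offers.
- The arm moves only by the tool servo_tool, never from a script. Its argument "steps" is a list of rows, each a list of 7 numbers: the shift along the world's x, y, z scaled (see below), then the turn, a rotation vector about the world's x, y, z scaled (see below), then the gripper's target within -1 to 1 (fully open at 1, half-way at 0, shut at -1). A call has 1 to 20 rows; each row is the pose to reach, as a shift and turn from the pose commanded when the call began, turning the shorter way round; what a row does not reach only later rows make up. The controller multiplies each number of a shift by 100 mm and each number of a turn by pi rad. A row lasts 1/12 s, in which the tool goes at most 41.7 mm and 7.16 degrees, less where a joint would pass 70% of its speed; a pose out of reach is approached as far as the arm can. A call with a number of a shift or a turn outside -1 to 1 is refused whole. A call with a gripper value outside its range is refused whole. The fingers move at their own pace and stop on an object; "newtons" is the grip in N (left out, the last holds). Time passes only in rows, so rows that repeat a pose let the fingers close. It gives the time, the measured TCP pose, the force and the opening at its end, in the units of the state.
- sensors.sense(): the state, without advancing time (a new reading comes with each control period).
- read_camera(name): name is "side" or "top" or "wrist"; returns the picture (420x560x3 uint8, red, green, blue); there is no depth.
- camera_info(name): a dict with "intrinsics" (3x3 intrinsics, pixels), "k1" (the pictures are not rectified: a ray, as slopes to the right and down, at radius r is drawn at 1 + k1 r^2 times it, then the intrinsics apply), "position" and "orientation" of the camera in the world; the wrist camera has in their place "hand_eye" (4x4, takes a point from camera to tool coordinates, whose origin is the TCP and whose axes are the flange's). Camera axes: x right, y down, z forward; pixel columns grow to the right and rows downward; lengths in m; the calibration is good to about 2 mm. A picture is of the moment at which its call begins: read the wrist's pose just before it. camera_info takes no time and is no camera call.
- job.hand_in(): hands the job in, once; it reports no verdict.
The state is a dict: "time": time; "joint_pos": joint angles; "dq": joint speeds; "effort": joint torques, N m; "eef_pos": TCP position; "ee_rot": TCP orientation; "contact_force": force on the tool from outside, world axes, zero at the start; "moment": the same for the moment, N m; "opening": finger opening in m.
Only numpy, scipy, OpenCV 4.12 (cv2) and the standard library are available. Lean on these libraries where they do the work, as an engineer would, in place of code of your own. Each camera call takes 0.05 s, during which the arm holds its last target. There are 200 camera calls.

## Task

Get the check weights ready for the daily balance test: stand the four steel weights in order of size on the row of black pads, the largest on the pad nearest the balance and so on down to the smallest on the farthest pad, each centred on its own pad. Set them down gently, always keep them upright, and leave the amber jar where it is.

Things in the scene. Friction and masses are not known exactly. Their poses are not given: they have to be found in the camera images.
- weight_xl_center (a point): Largest of four knob-topped round stainless-steel check weights standing upright on the bench: a plain cylinder 48 mm in diameter and 40 mm tall, with a narrower knob on top; 54 mm tall in all, about 550 g. This point is on its axis, half-way up (27.0 mm above its flat foot); z runs up the axis. It may be gripped round the cylinder from any side.
- weight_l_center (a point): Second largest of four knob-topped round stainless-steel check weights standing upright on the bench: a plain cylinder 38 mm in diameter and 32 mm tall, with a narrower knob on top; 45 mm tall in all, about 280 g. This point is on its axis, half-way up (22.5 mm above its flat foot); z runs up the axis. It may be gripped round the cylinder from any side.
- weight_m_center (a point): Third largest of four knob-topped round stainless-steel check weights standing upright on the bench: a plain cylinder 29 mm in diameter and 26 mm tall, with a narrower knob on top; 37 mm tall in all, about 130 g. This point is on its axis, half-way up (18.5 mm above its flat foot); z runs up the axis. It may be gripped round the cylinder from any side.
- weight_s_center (a point): Smallest of four knob-topped round stainless-steel check weights standing upright on the bench: a plain cylinder 20 mm in diameter and 20 mm tall, with a narrower knob on top; 29 mm tall in all, about 50 g. This point is on its axis, half-way up (14.5 mm above its flat foot); z runs up the axis. It may be gripped round the cylinder from any side.
- pad_1: One of four identical fixed round black rubber pads, 60 mm in diameter and 3 mm thick, in a straight row 80 mm apart on a fixed white strip (84 x 334 mm, 2 mm thick) lying on the bench; the row runs roughly left-right and may be turned a little. This is the end pad on the robot's left (+y). Origin: centre of its underside; its top, where a weight stands, is 3 mm higher, 5 mm above the bench. Its y axis runs along the row.
- pad_2: One of four identical fixed round black rubber pads, 60 mm in diameter and 3 mm thick, in a straight row 80 mm apart on a fixed white strip (84 x 334 mm, 2 mm thick) lying on the bench; the row runs roughly left-right and may be turned a little. Second from the robot's left. Origin: centre of its underside; its top, where a weight stands, is 3 mm higher, 5 mm above the bench. Its y axis runs along the row.
- pad_3: One of four identical fixed round black rubber pads, 60 mm in diameter and 3 mm thick, in a straight row 80 mm apart on a fixed white strip (84 x 334 mm, 2 mm thick) lying on the bench; the row runs roughly left-right and may be turned a little. Third from the robot's left. Origin: centre of its underside; its top, where a weight stands, is 3 mm higher, 5 mm above the bench. Its y axis runs along the row.
- pad_4: One of four identical fixed round black rubber pads, 60 mm in diameter and 3 mm thick, in a straight row 80 mm apart on a fixed white strip (84 x 334 mm, 2 mm thick) lying on the bench; the row runs roughly left-right and may be turned a little. This is the end pad on the robot's right (-y). Origin: centre of its underside; its top, where a weight stands, is 3 mm higher, 5 mm above the bench. Its y axis runs along the row.
- balance: Fixed cream electronic balance, 270 mm deep (x), 190 mm wide (y), 88 mm high to its round 130 mm steel weighing pan, with a dark display panel on the robot's side. It stands beyond one end of the row of pads, on the left or on the right; a pale blue stirrer hot plate (250 x 160 x 80 mm, square white plate, fixed) stands beyond the other end. Origin: centre of its underside.
- jar: Bystander: small loose amber glass jar with a white lid, 48 mm in diameter and 58 mm tall, upright on the bench to one side, beyond the end of the group of weights. Origin: centre of its underside. (A loose clear beaker of about the same size stands on the opposite side, and a pair of steel forceps lies beyond the row of pads.)

How it is judged:
By the outcome, as a careful person would: the job done as asked, in the order asked, and still so for the second after the job is handed in, with the robot touching nothing.
It also fails if it takes over 115 s, if anything falls off the work surface, if the arm or the gripper's body presses on something with over 40 N, if the wrist force passes 120 N, or if a joint passes its speed limit or range.

## Working session

There is one attempt and no reset: what is moved stays moved. The work goes in short steps, Python scripts to look and compute and a tool call to move; the robot and the scene stay as the last step left them, time stands still between calls to the robot, and variables do not carry over. Pictures are saved under pics/ and viewed, about 12 in all and at most 16, crops included, and the job is handed in when it is done.

Besides the shell and the picture viewer there is one more tool, called after "Call:" as name([rows], argument=value, ...), one row to a line, values as JSON. servo_tool: Moves the arm, as the interface text tells. Shifts and turns lie within -1 to 1; 1 stands for 100 mm of shift or pi rad of turn. Its arguments: {"type":"object","properties":{"steps":{"type":"array","items":{"type":"array","items":{"type":"number"}}},"newtons":{"type":"number"}},"required":["steps"]}

```bash
mkdir -p pics
python3 - <<'E'
from plant import sensors, read_camera, camera_info
import cv2
s=sensors.sense(); print({k:(s[k]) for k in ['time','eef_pos','ee_rot','opening','contact_force']})
for n in ['top','side','wrist']:
    im=read_camera(n); cv2.imwrite(f'pics/{n}0.png',im[:,:,::-1]); print(n,camera_info(n))
E
```

```text
{'time': 0.0, 'eef_pos': array([ 0.14098739, -0.55713855,  0.40374919]), 'ee_rot': array([-3.11547776e+00, -3.87937985e-01,  4.00850768e-05]), 'opening': 0.08539002460885083, 'contact_force': array([-0.1007453 , -0.37379974,  0.41455712])}
top {'intrinsics': array([[524.41219409,   0.        , 287.16721789],
       [  0.        , 524.41219409, 205.00654062],
       [  0.        ,   0.        ,   1.        ]]), 'k1': -0.03327960765841774, 'position': array([ 0.35999878, -0.00719347,  1.50347875]), 'orientation': array([-2.12042706,  2.16057979, -0.12651927])}
side {'intrinsics': array([[546.49523064,   0.        , 285.30084554],
       [  0.        , 546.49523064, 208.00658826],
       [  0.        ,   0.        ,   1.        ]]), 'k1': -0.063612313775149, 'position': array([0.47027416, 1.20957761, 0.8682337 ]), 'orientation': array([-0.14469634,  2.74470462, -1.46934245])}
wrist {'intrinsics': array([[374.7357473 ,   0.        , 280.97993607],
       [  0.        , 374.7357473 , 210.7202825 ],
       [  0.        ,   0.        ,   1.        ]]), 'k1': -0.09277220701381696, 'hand_eye': array([[-2.89912001e-04, -9.57885839e-01, -2.87149151e-01,
         7.34682675e-02],
       [ 9.99999762e-01, -9.80577757e-05, -6.82515608e-04,
        -6.58289291e-04],
       [ 6.25614829e-04, -2.87149281e-01,  9.57885640e-01,
         3.08485520e-02],
       [ 0.00000000e+00,  0.00000000e+00,  0.00000000e+00,
         1.00000000e+00]])}
```

View pics/top0.png

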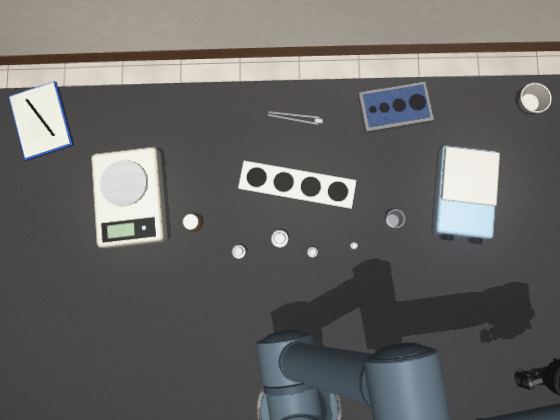

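View pics/side0.png

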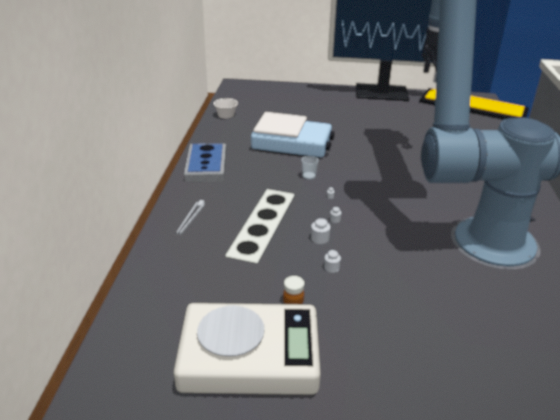

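The balance is on the left, so XL goes on pad_1 and S on pad_4. In the top view the pads are at about (256,177), (283,182), (311,187) and (338,192). The weights are L (238,252), XL (279,239), M (312,252) and S (354,245), and the jar is at (192,222).

```bash
cat > h.py <<'E'
import numpy as np, cv2
from scipy.spatial.transform import Rotation as R
from plant import sensors, read_camera, camera_info
def cam(n,s=None):
    c=camera_info(n); K=c['intrinsics']; d=np.array([c['k1'],0,0,0,0])
    if n=='wrist':
        s=s or sensors.sense(); T=np.eye(4); T[:3,:3]=R.from_rotvec(s['ee_rot']).as_matrix(); T[:3,3]=s['eef_pos']; T=T@c['hand_eye']
        return K,d,T[:3,:3],T[:3,3]
    return K,d,R.from_rotvec(c['orientation']).as_matrix(),np.array(c['position'])
def to_world(C,px,z):
    K,d,Rm,p=C; u=cv2.undistortPoints(np.float64(px).reshape(-1,1,2),K,d).reshape(-1,2)
    r=np.c_[u,np.ones(len(u))]@Rm.T; return p+r*((z-p[2])/r[:,2])[:,None]
def to_px(C,P):
    K,d,Rm,p=C; return cv2.projectPoints((np.float64(P).reshape(-1,3)-p)@Rm,np.zeros(3),np.zeros(3),K,d)[0].reshape(-1,2)
E
python3 - <<'E'
from h import *
im=cv2.imread('pics/top0.png'); g=cv2.cvtColor(im,cv2.COLOR_BGR2GRAY); C=cam('top')
def cen(m,c,r=14):
    n,l,st,ct=cv2.connectedComponentsWithStats(m.astype(np.uint8)); i=1+np.argmin(np.hypot(*(ct[1:]-c).T)); return ct[i],st[i,4]
for c in [(256,177),(283,182),(311,187),(338,192)]:
    m=np.zeros_like(g); cv2.circle(m,c,12,1,-1); p,a=cen((g<90)&(m>0),c); print('pad',p,a,to_world(C,p,.005)[0].round(4))
for n,c,h in [('L',(238,252),.032),('XL',(279,239),.04),('M',(312,252),.026),('S',(354,245),.02),('jar',(192,222),.058)]:
    p,a=cen(g>110,c); print(n,p,a,to_world(C,p,h)[0].round(4))
E
```

```text
pad [256.14946619 176.75800712] 281 [0.6533 0.1099 0.005 ]
pad [283.1   181.475] 280 [0.6376 0.0316 0.005 ]
pad [310.17013889 186.14930556] 288 [ 0.6222 -0.0466  0.005 ]
pad [337.39655172 190.94827586] 290 [ 0.6065 -0.1249  0.005 ]
L [238.21383648 251.39622642] 159 [0.436  0.1601 0.032 ]
XL [279.19123506 238.29880478] 251 [0.4701 0.0443 0.04  ]
M [311.95833333 251.85416667] 96 [ 0.4313 -0.0467  0.026 ]
S [353.58333333 245.25      ] 48 [ 0.448  -0.1647  0.02  ]
jar [190.02392344 221.31100478] 209 [0.5207 0.2914 0.058 ]
```

Call:
servo_tool([
  [0.25,0.25,0,0,0,0.03,1],
  [0.5,0.5,0,0,0,0.06,1],
  [0.75,0.75,0,0,0,0.09,1],
  [1,1,0,0,0,0.12,1],
  [1,1,0,0,0,0.12,1],
])

```text
time: 0.57
eef_pos: [0.244, -0.4534, 0.4046]
ee_rot: [-2.983, -0.977, -0.004]
contact_force: [0.5, -0.0, 0.6]
opening: 0.0854
```

Call:
servo_tool([
  [0.25,0.25,0,0,0,0.03,1],
  [0.5,0.5,0,0,0,0.06,1],
  [0.75,0.75,0,0,0,0.09,1],
  [1,1,0,0,0,0.12,1],
])

```text
time: 0.9
eef_pos: [0.3416, -0.3565, 0.4045]
ee_rot: [-2.753, -1.513, 0.0]
contact_force: [0.7, -0.1, -0.3]
opening: 0.0853
```

Call:
servo_tool([
  [0.25,0.25,0,0,0,0.03,1],
  [0.5,0.5,0,0,0,0.06,1],
  [0.75,0.75,0,0,0,0.09,1],
  [1,1,0,0,0,0.12,1],
])

```text
time: 1.23
eef_pos: [0.4419, -0.2563, 0.4046]
ee_rot: [-2.42, -2.003, 0.0]
contact_force: [0.6, 0.4, -0.7]
opening: 0.0857
```

Call:
servo_tool([
  [0.25,0.25,0,0,0,0,1],
  [0.5,0.5,0,0,0,0,1],
  [0.75,0.75,0,0,0,0,1],
  [1,1,0,0,0,0,1],
])

```text
time: 1.57
eef_pos: [0.542, -0.1563, 0.4045]
ee_rot: [-2.425, -1.997, 0.0]
contact_force: [1.4, -0.6, 0.4]
opening: 0.0857
```

Call:
servo_tool([
  [0,0.33,0,0,0,0,1],
  [0,0.66,0,0,0,0,1],
  [0,1,0,0,0,0,1],
  [0,1,0,0,0,0,1],
])

```text
time: 1.9
eef_pos: [0.5407, -0.0529, 0.4044]
ee_rot: [-2.416, -2.003, -0.002]
contact_force: [-0.6, 0.0, 0.1]
opening: 0.0856
```

Call:
servo_tool([
  [0,0.33,0,0,0,0,1],
  [0,0.6,0,0,0,0,1],
  [0,0.9,0,0,0,0,1],
  [0,0.9,0,0,0,0,1],
  [0,0.9,0,0,0,0,1],
])

```text
time: 2.32
eef_pos: [0.541, 0.0333, 0.4045]
ee_rot: [2.422, 2.001, -0.001]
contact_force: [0.1, -0.3, 0.3]
opening: 0.0855
```

Run:
```python
from h import *
s=sensors.sense(); C=cam('wrist',s); im=read_camera('wrist')[:,:,::-1].copy(); cv2.imwrite('pics/w1.png',im); np.save('w1s.npy',np.r_[s['eef_pos'],s['ee_rot']])
print(s['time'],s['eef_pos'],s['ee_rot'],s['joint_pos'])
for P in [(.6533,.1099,.005),(.6065,-.1249,.005),(.436,.1601,.032),(.4701,.0443,.04),(.4313,-.0467,.026),(.448,-.1647,.02)]: print(to_px(C,P)[0].round())
```

```text
2.3167 [0.54099942 0.03326086 0.40450665] [ 2.42200154e+00  2.00065223e+00 -9.79712056e-04] [-5.55142826e-02  3.09761272e-01 -1.63373900e-02  1.24505827e+00
 -5.28811635e-04  1.70525017e+00]
[383.  76.]
[365. 302.]
[136.  65.]
[203. 186.]
[191. 275.]
[234. 362.]
```

View pics/w1.png

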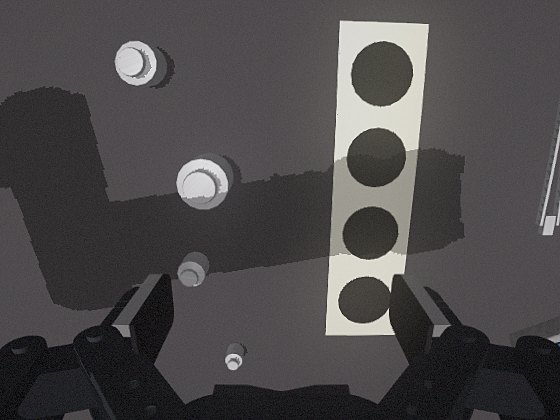

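In this view the pads are at (382,73), (376,157), (371,233) and (365,300). The weights are L (136,63), XL (203,184), M (193,270) and S (235,356), all as predicted. Next I'll refine these positions.

```bash
cat >> h.py <<'E'
from scipy.optimize import minimize
W={'XL':(.024,.040,.054),'L':(.019,.032,.045),'M':(.0145,.026,.037),'S':(.010,.020,.029)}
def sil(C,x,y,w,z0,S=4,o=(0,0),sh=None):
    r,h,H=W[w]; a=np.linspace(0,2*np.pi,60)
    c=lambda rr,z:np.c_[x+rr*np.cos(a),y+rr*np.sin(a),0*a+z0+z]
    m=np.zeros(sh,np.uint8)
    for P in [np.r_[c(r,0),c(r,h)], np.r_[c(r*.5,h),c(r*.5,H)]]:
        q=((to_px(C,P)-o)*S+S/2-.5); cv2.fillConvexPoly(m,cv2.convexHull(np.round(q).astype(np.int32)),1)
    return m
def fitw(C,g,x,y,w,z0=0,S=4,half=30,thr=None):
    c=to_px(C,(x,y,z0+.02))[0].astype(int); o=np.maximum(c-half,0); p=g[o[1]:c[1]+half,o[0]:c[0]+half]
    p=cv2.resize(p,None,fx=S,fy=S,interpolation=cv2.INTER_CUBIC)
    m=(p>thr) if thr else cv2.threshold(p,0,1,cv2.THRESH_OTSU)[1]>0
    n,l,st,ct=cv2.connectedComponentsWithStats(m.astype(np.uint8)); m=l==1+np.argmax(st[1:,4])
    f=lambda v:-(lambda s:(s&m).sum()/(s|m).sum())(sil(C,v[0]*.01,v[1]*.01,w,z0,S,o,p.shape)>0)
    r=minimize(f,[x*100,y*100],method='Nelder-Mead',options=dict(initial_simplex=np.array([[x,y],[x+.004,y],[x,y+.004]])*100,xatol=.005,fatol=1e-4))
    s=sil(C,r.x[0]*.01,r.x[1]*.01,w,z0,S,o,p.shape)
    v=cv2.cvtColor(p,cv2.COLOR_GRAY2BGR)
    for mm,col in((s,(0,0,255)),(m.astype(np.uint8),(0,255,0))): cv2.drawContours(v,cv2.findContours(mm,0,1)[0],-1,col,1)
    return r.x*.01,-r.fun,cv2.resize(v,(240,240))
def fitpads(C,g,cs,thr):
    out=[]
    for x,y in cs:
        c=to_px(C,(x,y,.005))[0]; m=np.zeros_like(g); cv2.circle(m,tuple(c.astype(int)),42,1,-1)
        n,l,st,ct=cv2.connectedComponentsWithStats(((cv2.GaussianBlur(g,(0,0),1)<thr)&(m>0)).astype(np.uint8)); k=1+np.argmin(np.hypot(*(ct[1:]-c).T))
        q=cv2.findContours((l==k).astype(np.uint8),0,1)[0][0].reshape(-1,2)
        w=to_world(C,q,.005)[:,:2]; e=cv2.fitEllipse((w*1000).astype(np.float32)); out.append(np.r_[np.array(e[0])/1000,np.array(e[1])])
    return np.array(out)
E
python3 - <<'E'
from h import *
v=np.load('w1s.npy'); C=cam('wrist',dict(eef_pos=v[:3],ee_rot=v[3:])); g=cv2.cvtColor(cv2.imread('pics/w1.png'),cv2.COLOR_BGR2GRAY)
pads=fitpads(C,g,[(.6533,.1099),(.6376,.0316),(.6222,-.0466),(.6065,-.1249)],80); print(pads.round(4))
V=[]
for w,x,y in [('L',.436,.1601),('XL',.4701,.0443),('M',.4313,-.0467),('S',.448,-.1647)]:
    p,f,i=fitw(C,g,x,y,w,thr=None if w!='XL' else 105); print(w,p.round(4),round(f,3)); V.append(i)
cv2.imwrite('pics/fit1.png',np.hstack(V[:2]+V[2:])[:, :960] if 0 else np.vstack([np.hstack(V[:2]),np.hstack(V[2:])]))
E
```

```text
[[ 6.52600e-01  1.11800e-01  5.53903e+01  5.55080e+01]
 [ 6.36800e-01  3.30000e-02  5.58884e+01  5.64775e+01]
 [ 6.21300e-01 -4.42000e-02  5.60321e+01  5.71474e+01]
 [ 6.16900e-01 -1.26700e-01  6.18060e+01  8.09255e+01]]
L [0.4266 0.1661] 0.692
XL [0.4618 0.0414] 0.856
M [ 0.4293 -0.0477] 0.605
S [ 0.4447 -0.1692] 0.446
```

View pics/fit1.png

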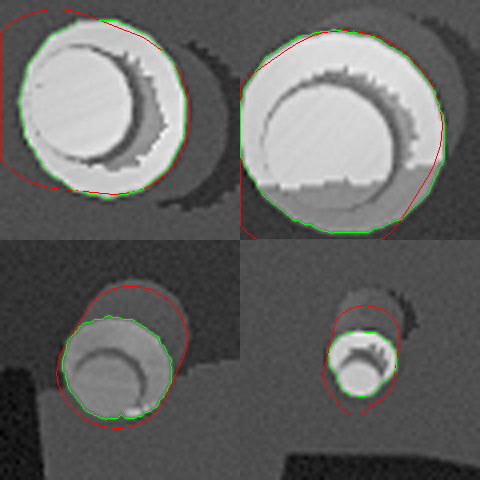

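```bash
sed -i "s/for P in \[np.r_\[c(r,0),c(r,h)\], np.r_\[c(r\*.5,h),c(r\*.5,H)\]\]/for P in [c(r,h), np.r_[c(r*.65,h),c(r*.65,H)]]/; s/half=30/half=40/" h.py
cat > m.py <<'E'
from h import *
v=np.load('w1s.npy'); C=cam('wrist',dict(eef_pos=v[:3],ee_rot=v[3:])); g=cv2.cvtColor(cv2.imread('pics/w1.png'),cv2.COLOR_BGR2GRAY)
C2=cam('top'); g2=cv2.cvtColor(cv2.imread('pics/top0.png'),cv2.COLOR_BGR2GRAY)
V=[]
for w,x,y in [('L',.436,.1601),('XL',.4701,.0443),('M',.4313,-.0467),('S',.448,-.1647)]:
    p,f,i=fitw(C,g,x,y,w,thr=None if w!='XL' else 105); print(w,p.round(4),round(f,3)); V.append(i)
    p,f,i=fitw(C2,g2,x,y,w,half=12,S=8); print(' top',p.round(4),round(f,3))
cv2.imwrite('pics/fit2.png',np.vstack([np.hstack(V[:2]),np.hstack(V[2:])]))
E
python3 m.py
```

```text
L [0.4356 0.1623] 0.868
 top [0.436  0.1601] 0.971
XL [0.4695 0.0463] 0.962
 top [0.4701 0.0439] 0.973
M [ 0.4316 -0.0447] 0.208
 top [ 0.4314 -0.0469] 0.97
S [ 0.4479 -0.1597] 0.043
 top [ 0.4482 -0.1645] 0.922
```

View pics/fit2.png

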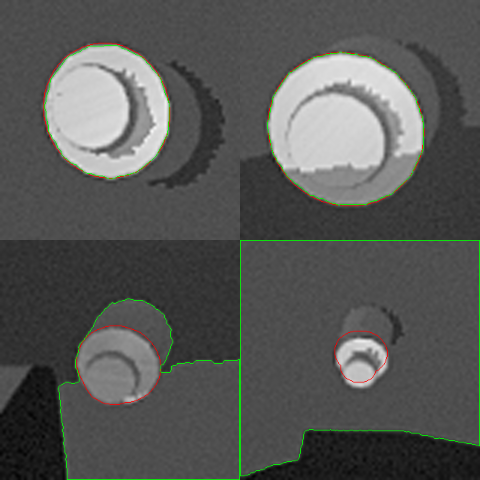

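Call:
servo_tool([
  [-0.18,0.03,-0.25,0,0,0,1],
  [-0.36,0.07,-0.5,0,0,0,1],
  [-0.54,0.1,-0.75,0,0,0,1],
  [-0.715,0.13,-1,0,0,0,1],
  [-0.715,0.13,-1,0,0,0,1],
])

```text
time: 2.78
eef_pos: [0.4617, 0.0449, 0.298]
ee_rot: [-2.417, -1.989, 0.022]
contact_force: [-2.3, -1.1, -1.5]
opening: 0.0854
```

Call:
servo_tool([
  [0,0,-0.25,0,0,0,1],
  [0,0,-0.45,0,0,0,1],
  [0,0,-0.6,0,0,0,1],
  [0,0,-0.6,0,0,0,1],
  [0,0,-0.6,0,0,0,1],
])

```text
time: 3.2
eef_pos: [0.4703, 0.0446, 0.2451]
ee_rot: [-2.426, -1.996, 0.001]
contact_force: [0.2, -0.8, -0.0]
opening: 0.0853
```

Run:
```python
from h import *
s=sensors.sense(); C=cam('wrist',s); im=read_camera('wrist')[:,:,::-1].copy(); g=cv2.cvtColor(im,cv2.COLOR_BGR2GRAY)
print(s['eef_pos'],s['ee_rot'],s['contact_force'],to_px(C,(.4695,.0463,.04)))
for xy in [(.4695,.0463)]:
    q=to_px(C,[(xy[0]+.024*np.cos(t),xy[1]+.024*np.sin(t),.04) for t in np.linspace(0,6.28,40)]); cv2.polylines(im,[np.round(q).astype(int)],True,(0,0,255),1)
cv2.imwrite('pics/w2.png',im)
```

```text
[0.47025692 0.044567   0.24508912] [-2.42578345e+00 -1.99624614e+00  8.93971084e-04] [ 0.18608412 -0.81113428 -0.01166132] [[278.99282162 249.10928105]]
```

View pics/w2.png

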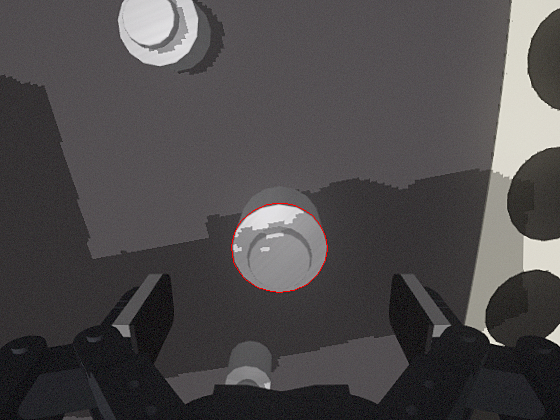

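Call:
servo_tool([
  [0,0,-0.2,0,0,0,1],
  [0,0,-0.4,0,0,0,1],
  [0,0,-0.55,0,0,0,1],
  [0,0,-0.65,0,0,0,1],
  [0,0,-0.65,0,0,0,1],
  [0,0,-0.65,0,0,0,1],
])

```text
time: 3.75
eef_pos: [0.4705, 0.0453, 0.1808]
ee_rot: [2.424, 1.997, 0.002]
contact_force: [-0.3, -0.2, -0.1]
opening: 0.0855
```

Call:
servo_tool([
  [0,0.01,0,0,0,0,0.5],
  [0,0.01,0,0,0,0,0],
  [0,0.01,0,0,0,0,-0.3],
  [0,0.01,0,0,0,0,-0.6],
  [0,0.01,0,0,0,0,-1],
  [0,0.01,0,0,0,0,-1],
  [0,0.01,0,0,0,0,-1],
  [0,0.01,0,0,0,0,-1],
  [0,0.01,0,0,0,0,-1],
  [0,0.01,0,0,0,0,-1],
], newtons=50)

```text
time: 4.58
eef_pos: [0.4701, 0.0466, 0.1809]
ee_rot: [2.423, 1.998, 0.002]
contact_force: [-1.1, 0.7, 5.6]
opening: 0.0467
```

Call:
servo_tool([
  [0,0,0.05,0,0,0,-1],
  [0,0,0.12,0,0,0,-1],
  [0,0,0.22,0,0,0,-1],
  [0,0,0.32,0,0,0,-1],
  [0,0,0.4,0,0,0,-1],
  [0,0,0.4,0,0,0,-1],
])

```text
time: 5.08
eef_pos: [0.4701, 0.0466, 0.2212]
ee_rot: [2.423, 1.997, 0.003]
contact_force: [0.9, 0.1, -6.5]
opening: 0.0466
```

Call:
servo_tool([
  [0.08,0.03,0,0,0,0,-1],
  [0.2,0.07,0,0,0,0,-1],
  [0.36,0.13,0,0,0,0,-1],
  [0.52,0.19,0,0,0,0,-1],
  [0.68,0.25,0,0,0,0,-1],
  [0.84,0.3,0,0,0,0,-1],
  [1,0.36,0,0,0,0,-1],
])

```text
time: 5.67
eef_pos: [0.5702, 0.083, 0.2185]
ee_rot: [-2.423, -1.998, 0.002]
contact_force: [-0.4, -0.3, -6.1]
opening: 0.0467
```

Call:
servo_tool([
  [0.16,0.06,0,0,0,0,-1],
  [0.32,0.12,0,0,0,0,-1],
  [0.48,0.17,0,0,0,0,-1],
  [0.64,0.23,0,0,0,0,-1],
  [0.76,0.27,0,0,0,0,-1],
  [0.83,0.295,0,0,0,0,-1],
  [0.83,0.295,0,0,0,0,-1],
  [0.83,0.295,0,0,0,0,-1],
])

```text
time: 6.33
eef_pos: [0.6524, 0.1123, 0.2182]
ee_rot: [-2.423, -1.998, 0.003]
contact_force: [-0.7, 0.2, -5.8]
opening: 0.0466
```

Run:
```python
from h import *
s=sensors.sense(); C=cam('wrist',s); im=read_camera('wrist')[:,:,::-1].copy()
print(s['time'],s['eef_pos'],s['ee_rot'],s['contact_force'],s['joint_pos'])
e=s['eef_pos']
def circ(x,y,z,r,col):
    q=to_px(C,[(x+r*np.cos(t),y+r*np.sin(t),z) for t in np.linspace(0,6.28,40)]); cv2.polylines(im,[np.round(q).astype(int)],True,col,1)
circ(e[0],e[1],.04+.04,.024,(0,0,255)); 
for x,y in [(.653,.1119),(.6373,.0336),(.6219,-.0446),(.6062,-.1229)]: circ(x,y,.005,.03,(0,255,0))
cv2.imwrite('pics/w3.png',im)
```

```text
6.3333 [0.65243142 0.11226685 0.21822134] [-2.42305425 -1.99785861  0.00266896] [-0.68919338  0.20078781 -5.75388954] [ 7.46585675e-02  6.55963527e-01  4.45430349e-02  9.61403929e-01
 -7.46318976e-05  1.83722162e+00]
```

View pics/w3.png

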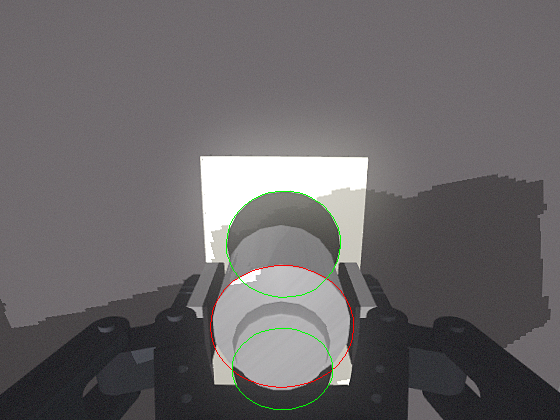

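Call:
servo_tool([
  [0.005,0,-0.08,0,0,0,-1],
  [0.005,0,-0.16,0,0,0,-1],
  [0.005,0,-0.23,0,0,0,-1],
  [0.005,0,-0.27,0,0,0,-1],
  [0.005,0,-0.29,0,0,0,-1],
  [0.005,0,-0.3,0,0,0,-1],
  [0.005,0,-0.3,0,0,0,-1],
  [0.005,0,-0.3,0,0,0,-1],
])

```text
time: 7.05
eef_pos: [0.6532, 0.112, 0.1901]
ee_rot: [2.424, 1.998, 0.001]
contact_force: [0.5, 0.0, -6.0]
opening: 0.0468
```

Call:
servo_tool([
  [0,0,-0.01,0,0,0,-1],
  [0,0,-0.02,0,0,0,-1],
  [0,0,-0.025,0,0,0,-1],
  [0,0,-0.03,0,0,0,-1],
  [0,0,-0.035,0,0,0,-1],
  [0,0,-0.035,0,0,0,-1],
  [0,0,-0.035,0,0,0,-1],
])

```text
time: 7.63
eef_pos: [0.653, 0.1121, 0.1862]
ee_rot: [-2.424, -1.998, 0.0]
contact_force: [0.5, 0.4, -6.7]
opening: 0.0467
```

Call:
servo_tool([
  [0,0,-0.004,0,0,0,-1],
  [0,0,-0.008,0,0,0,-1],
  [0,0,-0.008,0,0,0,-1],
  [0,0,-0.008,0,0,0,-1],
])

```text
time: 7.97
eef_pos: [0.6531, 0.1121, 0.186]
ee_rot: [2.424, 1.998, 0.001]
contact_force: [-2.4, -0.2, -1.1]
opening: 0.0464
```

Call:
servo_tool([
  [0,0,0,0,0,0,-1],
  [0,0,0,0,0,0,0.2],
  [0,0,0,0,0,0,0.3],
  [0,0,0,0,0,0,0.5],
  [0,0,0,0,0,0,0.8],
  [0,0,0,0,0,0,1],
  [0,0,0,0,0,0,1],
  [0,0,0,0,0,0,1],
], newtons=20)

```text
time: 8.63
eef_pos: [0.6531, 0.112, 0.1855]
ee_rot: [2.424, 1.998, 0.0]
contact_force: [0.1, 0.3, 0.1]
opening: 0.0852
```

Call:
servo_tool([
  [0,0,0.15,0,0,0,1],
  [0,0,0.35,0,0,0,1],
  [0,0,0.6,0,0,0,1],
  [0,0,0.8,0,0,0,1],
  [0,0,1,0,0,0,1],
])

```text
time: 9.05
eef_pos: [0.6531, 0.112, 0.2867]
ee_rot: [2.424, 1.998, 0.001]
contact_force: [0.7, 0.0, 0.4]
opening: 0.0853
```

Call:
servo_tool([
  [-0.25,0.12,0.05,0,0,0,1],
  [-0.5,0.25,0.1,0,0,0,1],
  [-0.75,0.37,0.15,0,0,0,1],
  [-1,0.5,0.2,0,0,0,1],
  [-1,0.5,0.2,0,0,0,1],
  [-1,0.5,0.2,0,0,0,1],
])

```text
time: 9.55
eef_pos: [0.552, 0.1627, 0.306]
ee_rot: [2.422, 2.0, 0.0]
contact_force: [0.0, 0.5, -0.8]
opening: 0.0853
```

Run:
```python
from h import *
s=sensors.sense(); C=cam('wrist',s); im=read_camera('wrist')[:,:,::-1].copy(); g=cv2.cvtColor(im,cv2.COLOR_BGR2GRAY)
print(s['time'],s['eef_pos'],s['ee_rot'],s['contact_force'])
def circ(x,y,z,r,col):
    q=to_px(C,[(x+r*np.cos(t),y+r*np.sin(t),z) for t in np.linspace(0,6.28,40)]); cv2.polylines(im,[np.round(q).astype(int)],True,col,1)
circ(.653,.1119,.045,.024,(0,0,255)); circ(.4356,.1623,.032,.019,(0,0,255))
for x,y in [(.653,.1119),(.6373,.0336),(.6219,-.0446),(.6062,-.1229)]: circ(x,y,.005,.03,(0,255,0))
cv2.imwrite('pics/w4.png',im)
```

```text
9.55 [0.55204874 0.16270172 0.30599138] [2.42210745e+00 2.00003391e+00 4.90226891e-04] [ 0.03699458  0.50470107 -0.77990514]
```

View pics/w4.png

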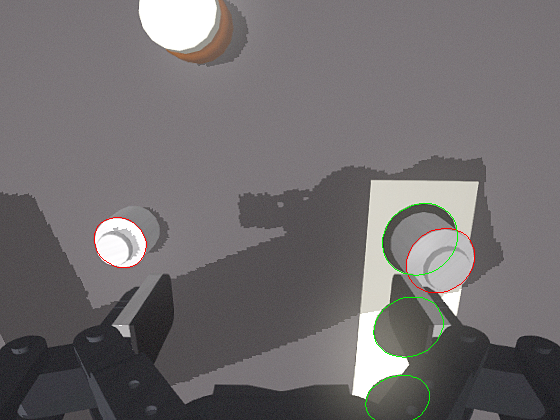

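Call:
servo_tool([
  [-0.25,0,-0.1,0,0,0,1],
  [-0.5,0,-0.2,0,0,0,1],
  [-0.75,0,-0.3,0,0,0,1],
  [-1,0,-0.4,0,0,0,1],
])

```text
time: 9.93
eef_pos: [0.4534, 0.1615, 0.2649]
ee_rot: [2.425, 1.996, 0.001]
contact_force: [-0.2, 0.3, 0.6]
opening: 0.0853
```

Call:
servo_tool([
  [-0.12,0,-0.05,0,0,0,1],
  [-0.164,0,-0.2,0,0,0,1],
  [-0.164,0,-0.4,0,0,0,1],
  [-0.164,0,-0.6,0,0,0,1],
  [-0.164,0,-0.75,0,0,0,1],
  [-0.164,0,-0.85,0,0,0,1],
  [-0.164,0,-0.85,0,0,0,1],
  [-0.164,0,-0.85,0,0,0,1],
])

```text
time: 10.6
eef_pos: [0.4374, 0.1616, 0.18]
ee_rot: [-2.425, -1.997, 0.001]
contact_force: [0.6, -0.3, 0.0]
opening: 0.085
```

Call:
servo_tool([
  [-0.013,0.007,-0.015,0,0,0,0.5],
  [-0.013,0.007,-0.015,0,0,0,0.1],
  [-0.013,0.007,-0.015,0,0,0,-0.1],
  [-0.013,0.007,-0.015,0,0,0,-0.3],
  [-0.013,0.007,-0.015,0,0,0,-0.6],
  [-0.013,0.007,-0.015,0,0,0,-1],
  [-0.013,0.007,-0.015,0,0,0,-1],
  [-0.013,0.007,-0.015,0,0,0,-1],
  [-0.013,0.007,-0.015,0,0,0,-1],
  [-0.013,0.007,-0.015,0,0,0,-1],
], newtons=40)

```text
time: 11.43
eef_pos: [0.4357, 0.1629, 0.1797]
ee_rot: [2.424, 1.998, 0.002]
contact_force: [-0.9, -0.3, 5.0]
opening: 0.0365
```

Call:
servo_tool([
  [0,0,0.05,0,0,0,-1],
  [0,0,0.12,0,0,0,-1],
  [0,0,0.22,0,0,0,-1],
  [0,0,0.34,0,0,0,-1],
  [0,0,0.44,0,0,0,-1],
  [0,0,0.5,0,0,0,-1],
])

```text
time: 11.93
eef_pos: [0.4355, 0.1628, 0.2302]
ee_rot: [2.424, 1.998, 0.002]
contact_force: [0.2, -1.1, -2.6]
opening: 0.0366
```

Call:
servo_tool([
  [0.08,-0.05,0,0,0,0,-1],
  [0.2,-0.13,0,0,0,0,-1],
  [0.36,-0.23,0,0,0,0,-1],
  [0.52,-0.33,0,0,0,0,-1],
  [0.68,-0.44,0,0,0,0,-1],
  [0.84,-0.54,0,0,0,0,-1],
  [1,-0.64,0,0,0,0,-1],
])

```text
time: 12.52
eef_pos: [0.5368, 0.0971, 0.2279]
ee_rot: [-2.425, -1.997, 0.001]
contact_force: [0.3, -0.4, -3.4]
opening: 0.0368
```

Call:
servo_tool([
  [0.16,-0.1,0,0,0,0,-1],
  [0.32,-0.2,0,0,0,0,-1],
  [0.48,-0.31,0,0,0,0,-1],
  [0.64,-0.41,0,0,0,0,-1],
  [0.8,-0.51,0,0,0,0,-1],
  [0.92,-0.59,0,0,0,0,-1],
  [1,-0.64,0,0,0,0,-1],
  [1,-0.64,0,0,0,0,-1],
  [1,-0.64,0,0,0,0,-1],
])

```text
time: 13.27
eef_pos: [0.6357, 0.0336, 0.2277]
ee_rot: [-2.425, -1.996, 0.002]
contact_force: [-0.4, 0.1, -2.8]
opening: 0.0365
```

Call:
servo_tool([
  [0.016,0.006,-0.1,0,0,0,-1],
  [0.016,0.006,-0.2,0,0,0,-1],
  [0.016,0.006,-0.28,0,0,0,-1],
  [0.016,0.006,-0.34,0,0,0,-1],
  [0.016,0.006,-0.37,0,0,0,-1],
  [0.016,0.006,-0.39,0,0,0,-1],
  [0.016,0.006,-0.39,0,0,0,-1],
  [0.016,0.006,-0.39,0,0,0,-1],
])

```text
time: 13.93
eef_pos: [0.637, 0.0354, 0.1902]
ee_rot: [2.424, 1.998, 0.001]
contact_force: [0.1, 0.4, -2.8]
opening: 0.0368
```

Call:
servo_tool([
  [0,0,-0.01,0,0,0,-1],
  [0,0,-0.015,0,0,0,-1],
  [0,0,-0.02,0,0,0,-1],
  [0,0,-0.025,0,0,0,-1],
  [0,0,-0.03,0,0,0,-1],
  [0,0,-0.03,0,0,0,-1],
])

```text
time: 14.43
eef_pos: [0.6369, 0.0353, 0.1869]
ee_rot: [2.424, 1.998, -0.0]
contact_force: [-0.6, -0.9, -3.4]
opening: 0.0362
```

Slightly adjust y (−1 mm) and creep down to contact.

Call:
servo_tool([
  [0.003,-0.01,0,0,0,0,-1],
  [0.003,-0.01,-0.005,0,0,0,-1],
  [0.003,-0.01,-0.01,0,0,0,-1],
  [0.003,-0.01,-0.015,0,0,0,-1],
  [0.003,-0.01,-0.02,0,0,0,-1],
  [0.003,-0.01,-0.02,0,0,0,-1],
])

```text
time: 14.93
eef_pos: [0.6372, 0.0344, 0.1849]
ee_rot: [2.424, 1.998, 0.0]
contact_force: [0.6, 0.4, -3.1]
opening: 0.0363
```

Call:
servo_tool([
  [0,0,-0.004,0,0,0,-1],
  [0,0,-0.008,0,0,0,-1],
  [0,0,-0.012,0,0,0,-1],
  [0,0,-0.012,0,0,0,-1],
])

```text
time: 15.27
eef_pos: [0.6372, 0.0344, 0.1848]
ee_rot: [2.424, 1.998, 0.001]
contact_force: [-4.2, -0.3, 5.1]
opening: 0.0367
```

Call:
servo_tool([
  [0,0,0.006,0,0,0,-1],
  [0,0,0.006,0,0,0,0],
  [0,0,0.006,0,0,0,0.2],
  [0,0,0.006,0,0,0,0.5],
  [0,0,0.006,0,0,0,0.8],
  [0,0,0.006,0,0,0,1],
  [0,0,0.006,0,0,0,1],
  [0,0,0.006,0,0,0,1],
], newtons=20)

```text
time: 15.93
eef_pos: [0.6373, 0.0343, 0.1843]
ee_rot: [2.424, 1.998, 0.0]
contact_force: [-0.7, -0.3, 1.0]
opening: 0.0855
```

Call:
servo_tool([
  [0,0,0.15,0,0,0,1],
  [0,0,0.35,0,0,0,1],
  [0,0,0.6,0,0,0,1],
  [0,0,0.8,0,0,0,1],
  [0,0,1,0,0,0,1],
])

```text
time: 16.35
eef_pos: [0.6373, 0.0343, 0.2855]
ee_rot: [2.424, 1.998, 0.001]
contact_force: [0.9, -0.5, -0.2]
opening: 0.0854
```

Call:
servo_tool([
  [-0.25,-0.1,0,0,0,0,1],
  [-0.5,-0.2,0,0,0,0,1],
  [-0.75,-0.3,0,0,0,0,1],
  [-1,-0.4,0,0,0,0,1],
  [-1,-0.4,0,0,0,0,1],
  [-1,-0.4,0,0,0,0,1],
])

```text
time: 16.85
eef_pos: [0.5359, -0.0059, 0.2843]
ee_rot: [-2.425, -1.996, 0.001]
contact_force: [0.5, 0.4, 0.1]
opening: 0.0856
```

```bash
cat > look.py <<'E'
from h import *
import sys
s=sensors.sense(); C=cam('wrist',s); im=read_camera('wrist')[:,:,::-1].copy(); g=cv2.cvtColor(im,cv2.COLOR_BGR2GRAY)
print(s['time'],s['eef_pos'],s['ee_rot'],s['contact_force'])
def circ(x,y,z,r,col):
    q=to_px(C,[(x+r*np.cos(t),y+r*np.sin(t),z) for t in np.linspace(0,6.28,40)]); cv2.polylines(im,[np.round(q).astype(int)],True,col,1)
P=[(.653,.1119),(.6373,.0336),(.6219,-.0446),(.6062,-.1229)]
for (x,y),w in zip(P,W): circ(x,y,.005,.03,(0,255,0)); w in sys.argv[2] .split(',') and circ(x,y,.005+W[w][1],W[w][0],(0,0,255))
for w,x,y in [('M',.4316,-.0447),('S',.448,-.1623)]: circ(x,y,W[w][1],W[w][0],(255,0,255))
cv2.imwrite(f'pics/{sys.argv[1]}.png',im)
E
python3 look.py w5 XL,L
```

```text
16.85 [ 0.53594234 -0.00592763  0.28428937] [-2.42461456e+00 -1.99645260e+00  8.78393652e-04] [0.45371937 0.38397619 0.1118438 ]
```

View pics/w5.png

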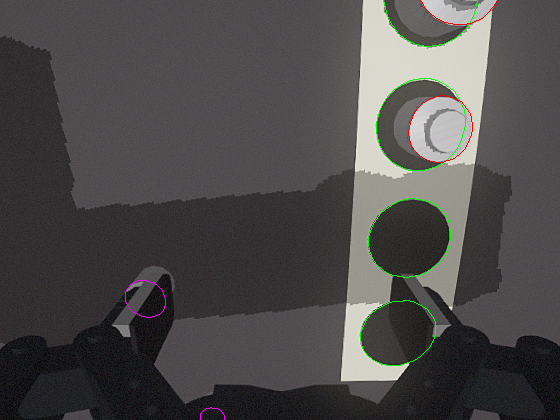

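Call:
servo_tool([
  [-0.25,-0.1,0,0,0,0,1],
  [-0.5,-0.2,0,0,0,0,1],
  [-0.75,-0.3,0,0,0,0,1],
  [-1,-0.387,-0.1,0,0,0,1],
  [-1,-0.387,-0.2,0,0,0,1],
])

```text
time: 17.32
eef_pos: [0.4347, -0.0447, 0.2642]
ee_rot: [-2.424, -1.996, 0.003]
contact_force: [-0.1, 1.0, -0.6]
opening: 0.0856
```

Call:
servo_tool([
  [-0.05,0,-0.2,0,0,0,1],
  [-0.05,0,-0.4,0,0,0,1],
  [-0.05,0,-0.6,0,0,0,1],
  [-0.05,0,-0.75,0,0,0,1],
  [-0.05,0,-0.85,0,0,0,1],
  [-0.05,0,-0.85,0,0,0,1],
  [-0.05,0,-0.85,0,0,0,1],
])

```text
time: 17.9
eef_pos: [0.4333, -0.0443, 0.1792]
ee_rot: [2.424, 1.999, 0.0]
contact_force: [-0.1, 0.0, -0.0]
opening: 0.0857
```

Call:
servo_tool([
  [-0.015,-0.004,-0.015,0,0,0,0.5],
  [-0.015,-0.004,-0.015,0,0,0,0.1],
  [-0.015,-0.004,-0.015,0,0,0,-0.1],
  [-0.015,-0.004,-0.015,0,0,0,-0.3],
  [-0.015,-0.004,-0.015,0,0,0,-0.5],
  [-0.015,-0.004,-0.015,0,0,0,-1],
  [-0.015,-0.004,-0.015,0,0,0,-1],
  [-0.015,-0.004,-0.015,0,0,0,-1],
  [-0.015,-0.004,-0.015,0,0,0,-1],
  [-0.015,-0.004,-0.015,0,0,0,-1],
], newtons=30)

```text
time: 18.73
eef_pos: [0.4311, -0.0448, 0.1785]
ee_rot: [2.423, 1.998, 0.001]
contact_force: [-0.9, -0.6, 6.8]
opening: 0.0274
```

Call:
servo_tool([
  [0,0,0.05,0,0,0,-1],
  [0,0,0.12,0,0,0,-1],
  [0,0,0.22,0,0,0,-1],
  [0,0,0.34,0,0,0,-1],
  [0,0,0.44,0,0,0,-1],
  [0,0,0.5,0,0,0,-1],
])

```text
time: 19.23
eef_pos: [0.431, -0.0448, 0.2292]
ee_rot: [2.423, 1.998, 0.001]
contact_force: [-0.1, 0.4, -0.7]
opening: 0.028
```

Call:
servo_tool([
  [0.08,0,0,0,0,0,-1],
  [0.22,0,0,0,0,0,-1],
  [0.4,0,0,0,0,0,-1],
  [0.6,0,0,0,0,0,-1],
  [0.8,0,0,0,0,0,-1],
  [1,0,0,0,0,0,-1],
])

```text
time: 19.73
eef_pos: [0.5319, -0.0447, 0.2272]
ee_rot: [-2.424, -1.998, 0.0]
contact_force: [0.4, 0.1, -1.2]
opening: 0.0281
```

Call:
servo_tool([
  [0.2,0,0,0,0,0,-1],
  [0.4,0,0,0,0,0,-1],
  [0.6,0,0,0,0,0,-1],
  [0.75,0,0,0,0,0,-1],
  [0.86,0,0,0,0,0,-1],
  [0.91,0,0,0,0,0,-1],
  [0.91,0,-0.1,0,0,0,-1],
  [0.91,0,-0.2,0,0,0,-1],
  [0.91,0,-0.3,0,0,0,-1],
  [0.91,0,-0.36,0,0,0,-1],
  [0.91,0,-0.39,0,0,0,-1],
  [0.91,0,-0.39,0,0,0,-1],
  [0.91,0,-0.39,0,0,0,-1],
])

```text
time: 20.82
eef_pos: [0.6214, -0.0447, 0.1887]
ee_rot: [-2.424, -1.998, 0.0]
contact_force: [-0.2, -0.6, -1.0]
opening: 0.0276
```

Call:
servo_tool([
  [0.004,0,-0.01,0,0,0,-1],
  [0.004,0,-0.02,0,0,0,-1],
  [0.004,0,-0.028,0,0,0,-1],
  [0.004,0,-0.034,0,0,0,-1],
  [0.004,0,-0.04,0,0,0,-1],
  [0.004,0,-0.044,0,0,0,-1],
  [0.004,0,-0.044,0,0,0,-1],
])

```text
time: 21.4
eef_pos: [0.6221, -0.0447, 0.1843]
ee_rot: [-2.424, -1.998, 0.0]
contact_force: [-0.5, 0.8, -1.2]
opening: 0.0276
```

Call:
servo_tool([
  [0,0,-0.005,0,0,0,-1],
  [0,0,-0.01,0,0,0,-1],
  [0,0,-0.015,0,0,0,-1],
  [0,0,-0.015,0,0,0,-1],
])

```text
time: 21.73
eef_pos: [0.6222, -0.0448, 0.1835]
ee_rot: [2.424, 1.998, 0.0]
contact_force: [-1.8, -0.2, 4.0]
opening: 0.0278
```

Call:
servo_tool([
  [0,0,0.004,0,0,0,-1],
  [0,0,0.004,0,0,0,-0.2],
  [0,0,0.004,0,0,0,0.1],
  [0,0,0.004,0,0,0,0.5],
  [0,0,0.004,0,0,0,0.8],
  [0,0,0.004,0,0,0,1],
  [0,0,0.004,0,0,0,1],
  [0,0,0.004,0,0,0,1],
], newtons=20)

```text
time: 22.4
eef_pos: [0.6222, -0.0448, 0.1833]
ee_rot: [2.424, 1.998, 0.0]
contact_force: [-0.6, 0.2, -0.0]
opening: 0.0854
```

Call:
servo_tool([
  [0,0,0.15,0,0,0,1],
  [0,0,0.35,0,0,0,1],
  [0,0,0.6,0,0,0,1],
  [0,0,0.8,0,0,0,1],
  [0,0,1,0,0,0,1],
])

```text
time: 22.82
eef_pos: [0.6221, -0.0448, 0.2846]
ee_rot: [2.424, 1.998, 0.001]
contact_force: [-0.5, -0.3, -0.8]
opening: 0.0851
```

Call:
servo_tool([
  [-0.25,-0.25,0,0,0,0,1],
  [-0.5,-0.5,0,0,0,0,1],
  [-0.75,-0.75,0,0,0,0,1],
  [-1,-1,0,0,0,0,1],
  [-1,-1,0,0,0,0,1],
  [-1,-1,0,0,0,0,1],
])

```text
time: 23.32
eef_pos: [0.521, -0.1458, 0.2835]
ee_rot: [-2.427, -1.994, -0.0]
contact_force: [0.4, -0.4, 0.3]
opening: 0.0855
```

```bash
python3 look.py w6 XL,L,M
```

```text
23.3167 [ 0.52098812 -0.14579749  0.28345056] [-2.42691013e+00 -1.99426718e+00 -1.03002168e-04] [ 0.42410357 -0.3530241   0.30927146]
```

View pics/w6.png

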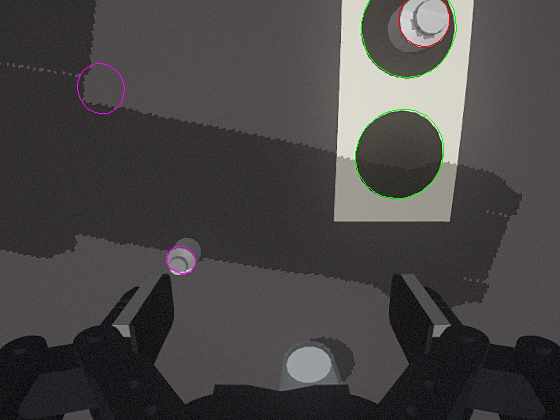

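Call:
servo_tool([
  [-0.25,-0.05,-0.1,0,0,0,1],
  [-0.5,-0.1,-0.2,0,0,0,1],
  [-0.73,-0.165,-0.3,0,0,0,1],
  [-0.73,-0.165,-0.5,0,0,0,1],
  [-0.73,-0.165,-0.7,0,0,0,1],
  [-0.73,-0.165,-0.85,0,0,0,1],
  [-0.73,-0.165,-0.95,0,0,0,1],
  [-0.73,-0.165,-1,0,0,0,1],
  [-0.73,-0.165,-1,0,0,0,1],
  [-0.73,-0.165,-1,0,0,0,1],
])

```text
time: 24.2
eef_pos: [0.4499, -0.1609, 0.1835]
ee_rot: [2.423, 1.999, 0.0]
contact_force: [-0.7, 0.5, 0.5]
opening: 0.0851
```

Call:
servo_tool([
  [-0.018,-0.014,-0.04,0,0,0,0.6],
  [-0.018,-0.014,-0.07,0,0,0,0.2],
  [-0.018,-0.014,-0.07,0,0,0,-0.1],
  [-0.018,-0.014,-0.07,0,0,0,-0.3],
  [-0.018,-0.014,-0.07,0,0,0,-0.5],
  [-0.018,-0.014,-0.07,0,0,0,-0.7],
  [-0.018,-0.014,-0.07,0,0,0,-1],
  [-0.018,-0.014,-0.07,0,0,0,-1],
  [-0.018,-0.014,-0.07,0,0,0,-1],
  [-0.018,-0.014,-0.07,0,0,0,-1],
  [-0.018,-0.014,-0.07,0,0,0,-1],
], newtons=25)

```text
time: 25.12
eef_pos: [0.4474, -0.1628, 0.1766]
ee_rot: [2.424, 1.998, 0.0]
contact_force: [-1.3, 0.7, 5.6]
opening: 0.0189
```

Call:
servo_tool([
  [0,0,0.05,0,0,0,-1],
  [0,0,0.12,0,0,0,-1],
  [0,0,0.22,0,0,0,-1],
  [0,0,0.34,0,0,0,-1],
  [0,0,0.44,0,0,0,-1],
  [0,0,0.5,0,0,0,-1],
])

```text
time: 25.62
eef_pos: [0.4477, -0.1628, 0.2277]
ee_rot: [2.423, 1.997, 0.001]
contact_force: [0.9, -0.1, 0.1]
opening: 0.019
```

Call:
servo_tool([
  [0.08,0.02,0,0,0,0,-1],
  [0.22,0.05,0,0,0,0,-1],
  [0.4,0.1,0,0,0,0,-1],
  [0.6,0.15,0,0,0,0,-1],
  [0.8,0.2,0,0,0,0,-1],
  [1,0.25,0,0,0,0,-1],
])

```text
time: 26.12
eef_pos: [0.5485, -0.137, 0.2257]
ee_rot: [-2.424, -1.998, 0.0]
contact_force: [-0.4, 1.2, -0.4]
opening: 0.0189
```

Call:
servo_tool([
  [0.2,0.05,0,0,0,0,-1],
  [0.38,0.09,0,0,0,0,-1],
  [0.52,0.13,0,0,0,0,-1],
  [0.585,0.145,0,0,0,0,-1],
  [0.585,0.145,-0.1,0,0,0,-1],
  [0.585,0.145,-0.2,0,0,0,-1],
  [0.585,0.145,-0.3,0,0,0,-1],
  [0.585,0.145,-0.36,0,0,0,-1],
  [0.585,0.145,-0.39,0,0,0,-1],
  [0.585,0.145,-0.39,0,0,0,-1],
  [0.585,0.145,-0.39,0,0,0,-1],
])

```text
time: 27.03
eef_pos: [0.6054, -0.1233, 0.1871]
ee_rot: [-2.424, -1.997, 0.001]
contact_force: [-0.3, -1.0, -1.1]
opening: 0.0187
```

Call:
servo_tool([
  [0.006,0,-0.01,0,0,0,-1],
  [0.006,0,-0.02,0,0,0,-1],
  [0.006,0,-0.03,0,0,0,-1],
  [0.006,0,-0.036,0,0,0,-1],
  [0.006,0,-0.042,0,0,0,-1],
  [0.006,0,-0.048,0,0,0,-1],
  [0.006,0,-0.048,0,0,0,-1],
])

```text
time: 27.62
eef_pos: [0.6064, -0.1231, 0.1824]
ee_rot: [-2.424, -1.998, 0.0]
contact_force: [0.6, -0.1, -1.1]
opening: 0.0189
```

Call:
servo_tool([
  [0,0,-0.005,0,0,0,-1],
  [0,0,-0.01,0,0,0,-1],
  [0,0,-0.014,0,0,0,-1],
  [0,0,-0.014,0,0,0,-1],
])

```text
time: 27.95
eef_pos: [0.6065, -0.1232, 0.1817]
ee_rot: [2.424, 1.998, 0.0]
contact_force: [-2.1, 0.5, 4.1]
opening: 0.0186
```

Call:
servo_tool([
  [0,0,0.003,0,0,0,-1],
  [0,0,0.003,0,0,0,-0.3],
  [0,0,0.003,0,0,0,0.1],
  [0,0,0.003,0,0,0,0.5],
  [0,0,0.003,0,0,0,0.8],
  [0,0,0.003,0,0,0,1],
  [0,0,0.003,0,0,0,1],
  [0,0,0.003,0,0,0,1],
], newtons=20)

```text
time: 28.62
eef_pos: [0.6065, -0.1232, 0.1814]
ee_rot: [2.424, 1.998, 0.0]
contact_force: [0.4, 0.1, 0.1]
opening: 0.0854
```

Call:
servo_tool([
  [0,0,0.15,0,0,0,1],
  [0,0,0.35,0,0,0,1],
  [0,0,0.6,0,0,0,1],
  [0,0,0.8,0,0,0,1],
  [0,0,1,0,0,0,1],
])

```text
time: 29.03
eef_pos: [0.6064, -0.1232, 0.2826]
ee_rot: [2.424, 1.998, 0.0]
contact_force: [-0.3, 0.5, 0.1]
opening: 0.0857
```

Call:
servo_tool([
  [0,0.25,0.25,0,0,0,1],
  [0,0.5,0.5,0,0,0,1],
  [0,0.75,0.75,0,0,0,1],
  [0,1,1,0,0,0,1],
  [0,1,1,0,0,0,1],
  [0,1,1,0,0,0,1],
  [0,1,1,0,0,0,1],
])

```text
time: 29.62
eef_pos: [0.6064, -0.0233, 0.3808]
ee_rot: [2.424, 1.998, -0.001]
contact_force: [-0.1, -0.7, -1.8]
opening: 0.0856
```

```bash
cat > chk.py <<'E'
from h import *
import sys
P0=dict(zip(W,[(.653,.1119),(.6373,.0336),(.6219,-.0446),(.6062,-.1229)])); V=[]
for n in ['wrist','top']:
    s=sensors.sense(); C=cam(n,s); im=read_camera(n)[:,:,::-1].copy(); g=cv2.cvtColor(im,cv2.COLOR_BGR2GRAY); cv2.imwrite(f'pics/{n}_{sys.argv[1]}.png',im)
    if n=='wrist':
        for w,(x,y) in P0.items():
            p,f,i=fitw(C,g,x,y,w,z0=.005,half=24 if w!='XL' else 32,thr=None); print(n,w,((p-P0[w])*1000).round(1),round(f,3)); V.append(i)
print(s['eef_pos']); cv2.imwrite(f'pics/fit_{sys.argv[1]}.png',np.vstack([np.hstack(V[:2]),np.hstack(V[2:])]))
E
python3 chk.py a; python3 look.py w7 XL,L,M,S
```

```text
wrist XL [ 0.1 -0.3] 0.498
wrist L [-0.3 -0.3] 0.916
wrist M [ 0.1 -0.3] 0.928
wrist S [0. 0.] 0.0
[ 0.6061117  -0.02374229  0.38010947]
29.7167 [ 0.60598862 -0.02395471  0.3797674 ] [-2.42388308 -1.99571254  0.0032609 ] [ 0.43055535 -0.91871191 -0.11656558]
```

View pics/w7.png

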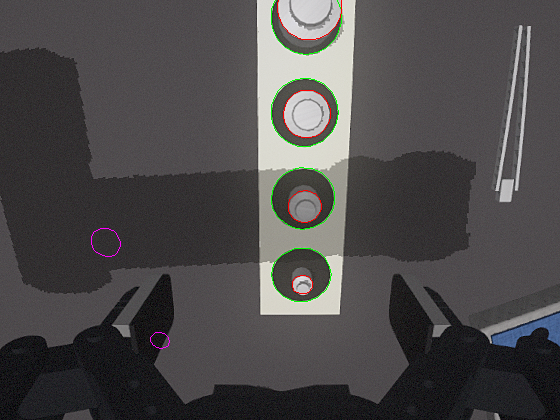

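All four weights match their pad overlays to about 1 px. A last check of the top view will cover the jar and XL before handing in.

Run:
```python
from h import *
a=cv2.imread('pics/top0.png');b=cv2.imread('pics/top_a.png')
print('jar diff',cv2.absdiff(a,b)[205:240,175:210].mean())
cv2.imwrite('pics/tc.png',cv2.resize(b[120:280,150:420],(800,474)))
```

```text
jar diff 6.366802721088435
```

View pics/tc.png

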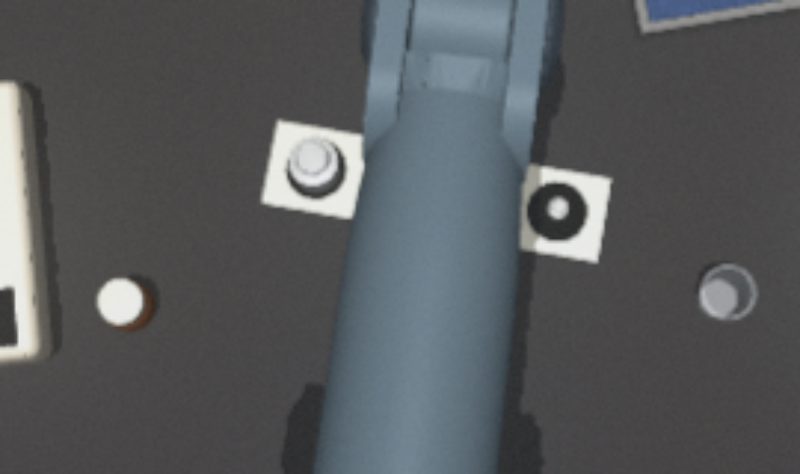

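```bash
python3 -c "
from plant import job,sensors
print(sensors.sense()['time']); print(job.hand_in())"
```

```text
29.7667
the job is handed in; nothing more can be done
None
```

The four weights now stand in size order on the row of pads, and the job is handed in at 29.8 s. The balance is on the left, so XL is on pad_1 next to it, then L on pad_2, M on pad_3 and S on pad_4. Each was carried upright and lowered slowly until the force reading showed contact, then released.

**What the last checks showed:**
- **Centring:** the fits for L and M were within about 0.5 mm of their pad centres. The wrist-camera overlays of XL (after it was placed) and S matched to about 1 px by eye.
- **Failed fits:** the final automatic fit for S failed (overlap 0). The one for XL was poor (overlap 0.50) because XL was cut off at the image edge. For those two I relied on the overlays and the top view.
- **Jar:** in the last top view it is at its original position, to within about half a pixel (1–2 mm).
- **Calibration:** the wrist and top cameras disagreed by about 2 mm in y. This should cancel, because weights and pads were measured in the same frame.

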